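# Line up casting moulds in the corner of a bench stop

### The arm

A 6-joint arm with a two-finger parallel gripper is mounted at the origin on the work surface. World frame = base frame: x ahead of the robot, y to its left, z up, the work surface at z = 0. Lengths are in m, angles in rad, forces in N, time in s.
With the tool pointing down it reaches from about 0.325 to 0.85 m from the base axis. Payload 4.4 kg.
Tool frame: the origin (TCP) lies at the very end of the fingers, on their centre line; the grasp point (between the pads) lies 19 mm behind it (robot.grip_point_offset is the distance from the TCP to the grasp point, in m); z points along the fingers, y is the line along which they close (so a half turn about z gives the same grasp; the last joint's range is limited). The gripper opens to 94 mm and grips with 3 to 60 N. Pads are 16 mm wide; open, the fingers measure 119 mm over their backs; the gripper's body (75 mm by 177 mm) begins 78 mm behind the grasp point.
Start: joints at [1.046, 0.207, 1.542, -0, 1.393, -0.15], TCP at [0.211, 0.535, 0.205] pointing down, gripper open.
Joint ranges: [-2.73, 2.73], [-0.86, 2.22], [0.23, 2.46], [-1.11, 4.25], [0.08, 2.63], [-2.82, 2.82]. Speed limits (rad/s): [2.79, 2.79, 3.14, 3.14, 3.14, 3.14].

### API

Orientations are given as a unit quaternion [w, x, y, z].
In Python, from cell import robot gives the robot as it stands. The module is installed in compiled form; this text tells all that it offers.
- The arm moves only by the tool move_arm, never from a script. Its argument "targets" is a list that holds one entry, the list of rows, each a list of 6 numbers: the shift along the tool's x, y, z in mm, then the turn, a rotation vector about the tool's x, y, z in degrees. A call has 1 to 10 rows; each row shifts and turns the commanded pose from where the row before left it, along the tool's axes as they then stand; what a row does not reach is not made up. A row lasts 1/8 s, in which the tool goes at most 62.5 mm and 10.7 degrees, less where a joint would pass 70% of its speed; a pose out of reach is approached as far as the arm can. A call with a gripper value outside its range is refused whole. "gripper" is the closure, from 0 (fully open) to 1 (shut), set as the call begins (left out, the last holds). The fingers move at their own pace and stop on an object; "force" is the grip in N (left out, the last holds). Time passes only in rows, so rows that do not move let the fingers close. It gives the time, the measured TCP pose, the force, the opening and the grip force at its end, in the units of the state.
- robot.sense(): the state, without advancing time (a new reading comes with each control period).
- robot.get_image(name): name is "side" or "top" or "wrist"; returns a dict with "frame" (384x512x3 uint8, red, green, blue), "camera_matrix" (3x3 intrinsics, pixels), "rvec" (rotation vector, rad) and "tvec" (3), from world to camera coordinates, as OpenCV has them. Camera axes: x right, y down, z forward; pixel columns grow to the right and rows downward; lengths in m; the calibration is good to about 2 mm. A picture is of the moment at which its call begins. There is no depth.
- robot.finish_job(): hands the job in; it is judged then, once.
The state is a dict: "time_s": time; "joint_positions": joint angles; "joint_vel": joint speeds; "joint_torque": joint torques, N m; "tool_pos": TCP position; "orientation": TCP orientation; "force": force on the tool from outside, world axes, zero at the start; "torque": the same for the moment, N m; "finger_gap": opening from 0.0 (shut) to 1.0 (fully open); "gripper_force": force on a finger pad.
Only numpy, scipy, OpenCV 4.12 (cv2) and the standard library are available. Lean on these libraries where they do the work, as an engineer would, in place of code of your own. Each camera call takes 0.05 s, during which the arm holds its last target. There are 200 camera calls.

### The job

Push the two rectangular plaster moulds along the bench into one tight row in the wooden corner stop, ready for casting: both with a long side flat against the long back batten, one of them (whichever you like) with its end against the short side batten, and the other end to end against it, touching. Only push them, with the fingertips or the outside of the fingers; never lift or tip a mould, and leave the other pottery and tools where they are.

Things in the scene. Friction and masses are not known exactly. Their poses are not given: they have to be found in the camera images.
- stop: L-shaped wooden stop fixed to the bench, two battens 22 mm wide, 30 mm high, turned up to 0.12 rad. Origin: the inner corner, at bench height. Back batten: inner face is the plane x = 0, running 330 mm along the stop's -y. Side batten: inner face is the plane y = 0, running 130 mm along -x (towards the robot). The moulds belong in the open quarter x < 0, y < 0.
- mould_long: The longer white plaster mould: a rectangular block 60 mm (its x) by 120 mm (its y) by 55 mm high, with a round 34 mm pouring hole, 30 mm deep, in the middle of its top. About 0.45 kg. Loose on the bench in front of the back batten, turned up to 0.35 rad against the stop, its x roughly along the stop's x. Origin: centre of its underside.
- mould_short: The shorter white plaster mould: as the long one, but 60 mm (x) by 85 mm (y) by 55 mm high, the hole 24 mm wide, about 0.32 kg. Turned up to 0.35 rad against the stop. Origin: centre of its underside. Either mould may be the one nearer to the side batten; the other stands beside it along the stop's -y, at least 40 mm apart.
- cup: Bystander: unglazed clay cup, 60 mm across, 65 mm high, standing on the robot's side of the gap between the moulds. Origin: centre of its underside.
- hump: Bystander: round plaster dome (hump mould), 110 mm across, 52 mm high, left of the stop. Origin: centre of its underside.
- jar: Bystander: glass jar with white lid, 60 mm across, 85 mm high, just left of the side batten. Origin: centre of its underside.
- prop: Bystander: square kiln prop, 35 by 35 mm, 90 mm high, right of the moulds. Origin: centre of its underside.
- brush: Bystander: brush lying on the bench at the front left. Origin: middle of its underside.
Things that resemble listed ones, but are neither listed nor needed, are in the scene too. What is shaped like the mould_long but black, pink or turquoise is not meant.

How it is judged:
By the outcome, as a careful person would: the job done as asked, in the order asked, and still so for the second after the job is handed in, with the robot touching nothing.
It also fails if it takes over 72 s, if anything falls off the work surface, if the arm or the gripper's body presses on something with over 40 N, if the wrist force passes 120 N, or if a joint passes its speed limit or range.

## Working session

There is one attempt and no reset: what is moved stays moved. The work goes in short steps, Python scripts to look and compute and a tool call to move; the robot and the scene stay as the last step left them, time stands still between calls to the robot, and variables do not carry over. Pictures are saved under pics/ and viewed, at most 13 in all, crops included, and the job is handed in when it is done.

Besides the shell and the picture viewer there is one more tool, called after "Call:" as name([rows], argument=value, ...), one row to a line, values as JSON. move_arm: Moves the arm, as the interface text tells. Its arguments: {"type":"object","properties":{"targets":{"type":"array","items":{"type":"array","items":{"type":"array","items":{"type":"number"}}}},"gripper":{"type":"number"},"force":{"type":"number"}},"required":["targets"]}

```bash
mkdir -p pics
cat > h.py <<'E'
import numpy as np, cv2
from cell import robot
def img(n,save=None):
    d=robot.get_image(n)
    if save: cv2.imwrite('pics/'+save,d['frame'][:,:,::-1])
    return d
def ray(d,uv,z):
    R=cv2.Rodrigues(np.array(d['rvec'],float))[0];t=np.array(d['tvec'],float).ravel()
    uv=np.atleast_2d(np.array(uv,float))
    p=np.c_[uv,np.ones(len(uv))]@np.linalg.inv(np.array(d['camera_matrix'])).T@R
    c=-R.T@t
    return c+p*((z-c[2])/p[:,2])[:,None]
E
python3 - <<'E'
from h import *
img('top','top1.png');img('side','side1.png')
s=robot.sense();print(s['tool_pos'],s['orientation'],s['time_s'])
E
```

```text
[0.2101268  0.53445385 0.20441764] [-3.53606454e-04  1.86290838e-01  9.82494106e-01 -9.64905827e-04] 0.1
```

View pics/top1.png

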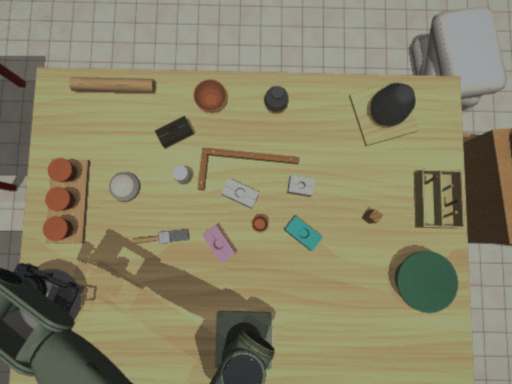

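View pics/side1.png

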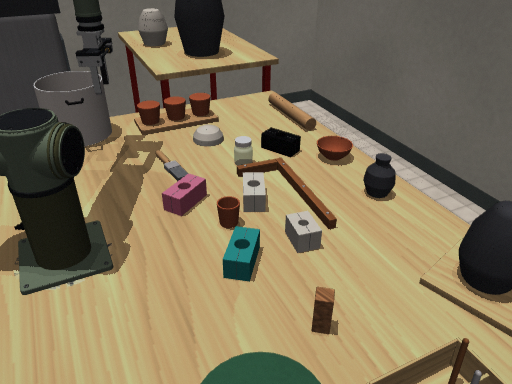

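The top view shows the stop's corner at about (205,153), the long mould at (240,192), the short one at (301,185), the cup at (260,223), and pink and turquoise decoys behind them. Next I measure them.

```bash
cat >> h.py <<'E'
def obs(d,box,lo,hi,mina=60):
    x0,y0,x1,y1=box
    hsv=cv2.cvtColor(d['frame'],cv2.COLOR_RGB2HSV)
    m=cv2.inRange(hsv,np.array(lo),np.array(hi)); k=np.zeros_like(m);k[y0:y1,x0:x1]=m[y0:y1,x0:x1]
    cs=cv2.findContours(k,cv2.RETR_EXTERNAL,cv2.CHAIN_APPROX_NONE)[0]
    return [c[:,0,:] for c in cs if cv2.contourArea(c)>mina]
def rect(d,c,z):
    p=ray(d,c,z)[:,:2]*1000
    return cv2.minAreaRect(p.astype(np.float32)),p
E
python3 - <<'E'
from h import *
d=img('top')
R=cv2.Rodrigues(np.array(d['rvec']))[0];print('cam',-R.T@np.array(d['tvec']).ravel())
hsv=cv2.cvtColor(d['frame'],cv2.COLOR_RGB2HSV)
for p in [(230,188),(250,195),(240,202),(295,180),(301,192),(250,155),(202,175),(220,172),(270,180),(260,216)]: print(p,hsv[p[1],p[0]])
for z in (.055,.05):
  for c in obs(d,(215,165,325,215),(0,0,100),(180,60,255)):
    r,p=rect(d,c,z);print('mould',z,r)
for c in obs(d,(190,140,310,195),(0,110,60),(14,255,200)):
    r,p=rect(d,c,.03);print('stop',r,len(c),cv2.approxPolyDP(p.astype(np.float32)[:,None],8,True)[:,0])
print('cup',ray(d,(260,222),.065),'turq',ray(d,[(284,229),(296,216),(322,236),(310,249)],.055),'pink',ray(d,[(204,232),(217,225),(236,252),(223,262)],.055),'jar',ray(d,(181,173),.085),'prop',ray(d,(371,213),.09))
E
python3 - <<'E'
import cv2
i=cv2.imread('pics/top1.png')[130:270,170:350]
cv2.imwrite('pics/crop1.png',cv2.resize(i,None,fx=4,fy=4,interpolation=cv2.INTER_CUBIC))
E
```

```text
cam [ 3.54402526e-01 -1.04624116e-03  1.39025706e+00]
(230, 188) [ 39  12 151]
(250, 195) [ 70   5 160]
(240, 202) [ 30  15 122]
(295, 180) [ 39  11 162]
(301, 192) [ 42   8 156]
(250, 155) [ 13 114 134]
(202, 175) [ 15 140 131]
(220, 172) [ 24  88 157]
(270, 180) [ 31  75 159]
(260, 216) [ 12 135  87]
mould 0.055 ((507.77630615234375, 24.100345611572266), (123.53502655029297, 66.10574340820312), 66.52812957763672)
mould 0.055 ((540.5079956054688, -190.410400390625), (90.17869567871094, 63.43788528442383), 81.619873046875)
mould 0.05 ((508.3505859375, 24.194515228271484), (123.99761962890625, 66.35330200195312), 66.52811431884766)
mould 0.05 ((541.2048950195312, -191.11953735351562), (90.51634979248047, 63.67540740966797), 81.61973571777344)
stop ((642.44384765625, 7.0995635986328125), (116.33607482910156, 358.73614501953125), 14.065813064575195) 269 [[ 552.3268    169.43315 ]
 [ 552.69104   151.65182 ]
 [ 639.7299    150.93396 ]
 [ 654.654     137.05904 ]
 [ 627.73596  -147.19804 ]
 [ 635.7163   -179.49826 ]
 [ 642.6502   -161.47777 ]
 [ 627.8864   -154.38208 ]
 [ 642.4232   -150.68755 ]
 [ 654.3343    -21.06144 ]
 [ 639.5508    -14.14457 ]
 [ 654.10645   -10.277832]
 [ 666.02576   119.44362 ]
 [ 655.10956   115.52561 ]
 [ 651.2225    126.18144 ]
 [ 665.797     130.22061 ]
 [ 665.26324   155.36092 ]]
cup [[ 0.40603367 -0.04889241  0.065     ]] turq [[ 0.38394911 -0.1324459   0.055     ]
 [ 0.42959044 -0.1736674   0.055     ]
 [ 0.36247141 -0.26367761  0.055     ]
 [ 0.31736092 -0.22230184  0.055     ]] pink [[0.36834927 0.14289169 0.055     ]
 [0.39321143 0.09890032 0.055     ]
 [0.30241478 0.03126588 0.055     ]
 [0.26787089 0.07480783 0.055     ]] jar [[0.56726086 0.224898   0.085     ]] prop [[ 0.44274987 -0.42305191  0.09      ]]
```

View pics/crop1.png

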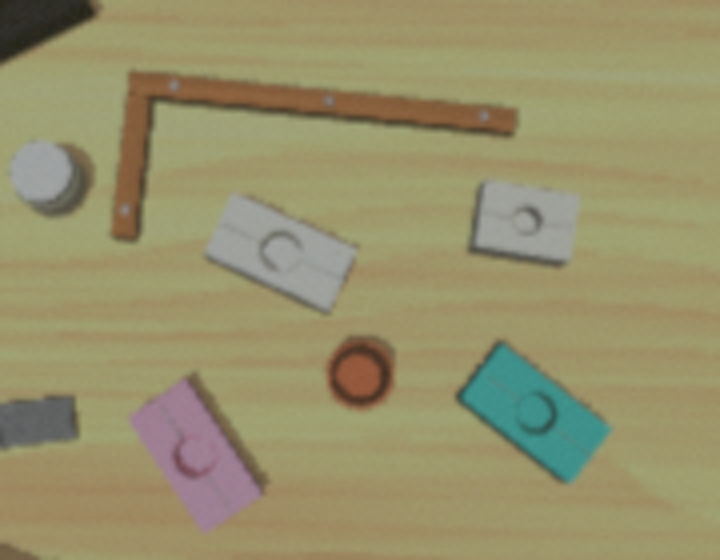

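The crop shows the batten's inner corner at full-image (208,154), the far end of its inner edge at about (298,163), and the cup close to the right end of the long mould. I'll move over the moulds and measure with the wrist camera.

Call:
move_arm([
  [[-34,-34,-10,0,0,0],[-34,-34,-10,0,0,0],[-34,-34,-10,0,0,0],[-34,-34,-10,0,0,0],[-34,-34,-10,0,0,0],[-34,-34,-10,0,0,0],[-34,-34,-10,0,0,0],[-34,-34,-10,0,0,0],[-34,-34,-10,0,0,0],[-34,-34,-10,0,0,0]],
])

```text
time_s: 1.4
tool_pos: [0.4026, 0.0928, 0.3056]
orientation: [0.0, 0.186, 0.982, 0.0]
force: [1.0, -0.9, -0.5]
finger_gap: 0.998
gripper_force: 0.0
```

Call:
move_arm([
  [[-34,-34,0,0,0,0],[-34,-34,0,0,0,0],[0,0,0,0,0,0],[0,0,0,0,0,0]],
], gripper=0.3)

```text
time_s: 1.9
tool_pos: [0.4404, 0.0065, 0.3051]
orientation: [-0.001, 0.186, 0.982, 0.0]
force: [-0.6, 0.5, -0.1]
finger_gap: 0.7
gripper_force: 0.0
```

Run:
```python
from h import *
d=img('wrist','w1.png');s=robot.sense();print(s['tool_pos'],s['orientation'],s['force'],s['finger_gap'],s['time_s'])
```

```text
[0.44030699 0.00693966 0.30519233] [-4.27472526e-04  1.85877684e-01  9.82572760e-01  2.72584871e-04] [-0.54810782  0.52175037  0.5106267 ] 0.7025398492140181 1.95
```

View pics/w1.png

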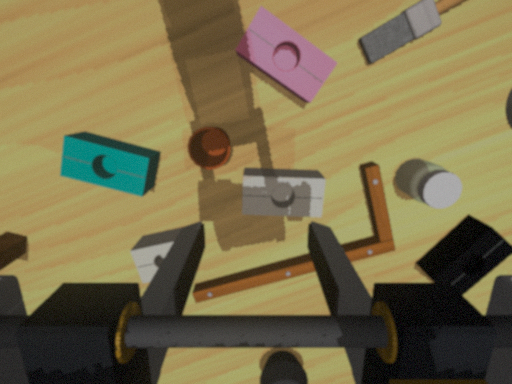

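The wrist view shows the long mould's top at about (284,200), the short mould at (165,255) partly behind a finger, and the stop's corner at about (383,243). I'll measure these now.

Run:
```python
from h import *
d=img('wrist')
R=cv2.Rodrigues(np.array(d['rvec']))[0];print('cam',-R.T@np.array(d['tvec']).ravel())
for c in obs(d,(190,155,400,305),(0,110,50),(16,255,220)):
    r,p=rect(d,c,.03);a=cv2.approxPolyDP(c[:,None].astype(np.int32),3,True)[:,0]
    print('stop');print(np.c_[a,ray(d,a,.03)[:,:2]*1000].round(0).astype(int))
hsv=cv2.cvtColor(d['frame'],cv2.COLOR_RGB2HSV);print(hsv[180:220:4,300])
i=cv2.resize(cv2.cvtColor(d['frame'][140:310,120:410],cv2.COLOR_RGB2BGR),None,fx=2.7,fy=2.7,interpolation=cv2.INTER_CUBIC);cv2.imwrite('pics/w2.png',i)
```

```text
cam [0.36190745 0.03860436 0.48468011]
stop
[[ 315  268  656   31]
 [ 308  255  629   28]
 [ 300  261  634   12]
 [ 300  257  627   14]
 [ 292  266  638   -4]
 [ 288  263  631   -8]
 [ 293  259  627    2]
 [ 286  266  635  -13]
 [ 287  261  626   -8]
 [ 281  262  625  -18]
 [ 286  266  635  -13]
 [ 281  269  637  -23]
 [ 277  263  624  -25]
 [ 275  269  633  -32]
 [ 265  266  622  -46]
 [ 268  272  634  -45]
 [ 262  272  631  -55]
 [ 261  267  621  -53]
 [ 252  274  628  -72]
 [ 253  269  620  -67]
 [ 245  273  622  -82]
 [ 249  274  626  -77]
 [ 247  278  632  -83]
 [ 245  275  626  -84]
 [ 236  279  627 -101]
 [ 241  275  623  -90]
 [ 236  274  618  -97]
 [ 230  282  629 -113]
 [ 225  281  624 -120]
 [ 230  276  618 -108]
 [ 225  281  624 -120]
 [ 214  280  615 -137]
 [ 216  285  626 -138]
 [ 212  280  614 -140]
 [ 197  284  612 -167]
 [ 193  294  628 -182]
 [ 197  301  643 -181]]
stop
[[375 165 521 171]
 [365 166 517 157]
 [363 176 531 150]
 [370 195 564 151]
 [366 195 562 146]
 [372 201 575 152]
 [371 218 603 143]
 [375 218 605 149]
 [372 222 610 142]
 [376 232 629 144]
 [365 242 640 122]
 [342 245 632  86]
 [350 261 665  90]
 [393 249 669 162]]
stop
[[190 155 404 -84]
 [194 163 418 -83]
 [208 170 435 -68]
 [221 166 437 -47]
 [229 157 429 -30]]
[[ 30  12 166]
 [ 30  16 141]
 [ 21  44 117]
 [ 19  41 117]
 [ 24  35 103]
 [ 18  36 120]
 [ 18  44 117]
 [ 19  37 116]
 [ 19  41 117]
 [ 19  77 120]]
```

View pics/w2.png

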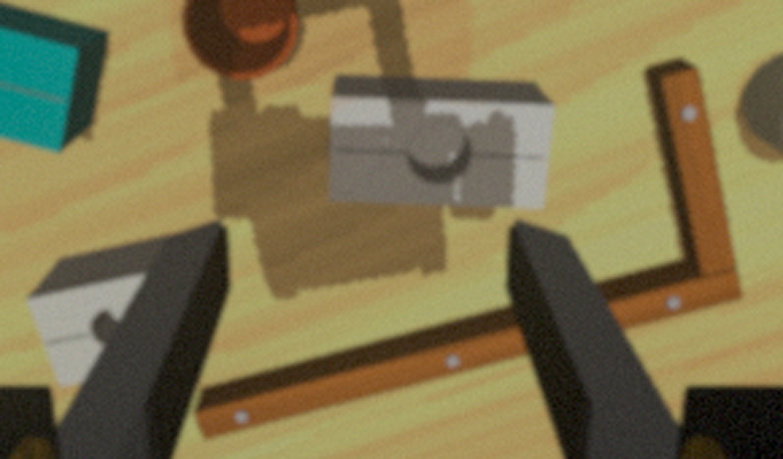

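The enlarged crop gives clear edges: the batten's top inner edge runs from (203,410) to (697,275), the side batten's from (660,78) to (697,275), and the long mould's top corners are (333,97), (553,104), (547,209) and (328,200).

Run:
```python
from h import *
d=img('wrist')
f=lambda l,z:ray(d,np.array(l)/2.7+[120,140],z)[:,:2]*1000
b=f([(203,410),(515,325),(697,275)],.03);s=f([(660,78),(697,275)],.03);bo=f([(207,437),(741,297)],.03)
m=f([(333,97),(553,104),(547,209),(328,200)],.055)
bf=f([(205,388),(510,307),(685,262)],0)
print('back inner',b.round(),'bottom',bf.round(),'outer',bo.round(),'side',s.round());print('mould',m.round(),m.mean(0),[np.linalg.norm(m[i]-m[i-1]).round() for i in range(4)])
def an(p,q): v=p-q; return np.arctan2(-v[0],v[1])
print('th stop',an(b[2],b[0]),an(bf[2],bf[0]),an(bo[1],bo[0]),'side',np.arctan2(*(s[1]-s[0])[::-1]),'mould',an(m[1],m[0]),an(m[2],m[3]))
print('short',f([(30,297),(62,386)],.055).round())
c=f([(240,30)],.065);print('cup',c)
t=an(b[2],b[0]);C=(b[2]);Rt=np.array([[np.cos(t),-np.sin(t)],[np.sin(t),np.cos(t)]])
for n,p in [('long',m.mean(0)),('short',np.array([540.5,-190.4])),('cup',c[0])]: print(n,(p-C)@Rt)
```

```text
back inner [[ 625. -176.]
 [ 640.   29.]
 [ 648.  143.]] bottom [[ 628. -182.]
 [ 645.   30.]
 [ 655.  145.]] outer [[ 645. -182.]
 [ 672.  164.]] side [[521. 155.]
 [648. 143.]]
mould [[458. -18.]
 [505.  91.]
 [562.  69.]
 [512. -43.]] [509.33090871  24.94999423] [np.float64(59.0), np.float64(118.0), np.float64(61.0), np.float64(123.0)]
th stop -0.06973052988192498 -0.08313406337487209 -0.0780441765844005 side -0.09289698550958024 mould -0.4049375231817126 -0.41627807759727364
short [[ 505. -226.]
 [ 565. -236.]]
cup [[405.93652094 -47.69455288]]
long [-129.88190928 -127.43816352]
short [ -83.7842618  -340.09314034]
cup [-227.96359051 -207.11007485]
```

Call:
move_arm([
  [[-4,42,0,0,0,0],[0,0,50,0,0,0],[0,0,50,0,0,0],[0,0,50,0,0,0],[0,0,50,0,0,0],[0,0,50,0,0,0],[0,0,25,0,0,0],[0,0,15,0,0,0],[0,0,0,0,0,0]],
])

```text
time_s: 3.18
tool_pos: [0.4593, 0.0443, 0.015]
orientation: [-0.001, 0.186, 0.983, -0.0]
force: [0.5, -0.9, 0.0]
finger_gap: 0.701
gripper_force: 0.0
```

Call:
move_arm([
  [[-8,0,0,0,0,0],[-8,0,0,0,0,0],[-7,0,0,0,0,-2],[-7,0,0,0,0,-2],[-7,0,0,0,0,-2],[-7,0,0,0,0,-2],[-7,0,0,0,0,-2],[-7,0,0,0,0,-2],[-7,0,0,0,0,-2],[-7,0,0,0,0,-2]],
])

```text
time_s: 4.42
tool_pos: [0.5279, 0.0232, 0.016]
orientation: [-0.002, 0.047, 0.999, -0.0]
force: [-5.5, -0.5, 3.8]
finger_gap: 0.704
gripper_force: 2.8
```

Run:
```python
from h import *
d=img('wrist','w3.png')
```

```text
(no output)
```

View pics/w3.png

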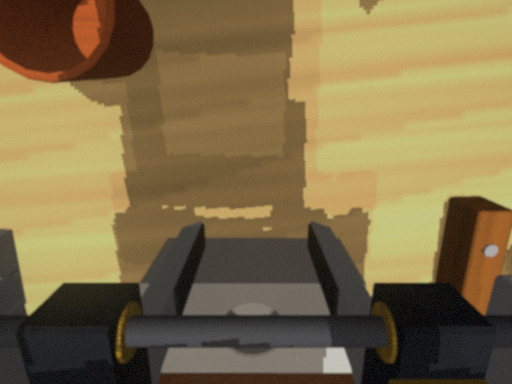

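The wrist view shows the long mould flush and centred between the fingers, square to the tool, with the cup untouched. I'll go on to the batten.

Call:
move_arm([
  [[-6,0,0,0,0,-0.8],[-6,0,0,0,0,0],[-6,0,0,0,0,0],[-6,0,0,0,0,0],[-6,0,0,0,0,0],[-5,0,0,0,0,0],[-4,0,0,0,0,0]],
])

```text
time_s: 5.35
tool_pos: [0.5669, 0.0206, 0.0158]
orientation: [-0.001, 0.041, 0.999, 0.0]
force: [-6.9, 0.9, 4.9]
finger_gap: 0.701
gripper_force: 3.2
```

Call:
move_arm([
  [[-3,0,0,0,0,0],[-3,0,0,0,0,0]],
])

```text
time_s: 5.6
tool_pos: [0.5684, 0.0204, 0.0155]
orientation: [-0.006, 0.041, 0.999, 0.0]
force: [-19.6, 0.1, 15.4]
finger_gap: 0.699
gripper_force: 9.8
```

Call:
move_arm([
  [[-2,0,0,0,0,0],[0,0,0,0,0,0]],
])

```text
time_s: 5.85
tool_pos: [0.5683, 0.0204, 0.0152]
orientation: [-0.008, 0.04, 0.999, 0.0]
force: [-20.2, 0.1, 17.1]
finger_gap: 0.699
gripper_force: 10.2
```

Call:
move_arm([
  [[12,0,0,0,0,0],[12,0,-20,0,0,0],[0,0,-45,0,0,0],[0,0,-35,0,0,0],[-20,-30,0,0,0,0],[-20,-28,0,0,0,0],[-20,-25,0,0,0,0],[0,0,0,0,0,0]],
], gripper=0.73)

```text
time_s: 6.85
tool_pos: [0.6072, -0.068, 0.1164]
orientation: [0.002, 0.042, 0.999, -0.0]
force: [0.5, -0.1, -0.1]
finger_gap: 0.273
gripper_force: 0.0
```

Run:
```python
from h import *
s=robot.sense();print(s['tool_pos'],s['joint_positions'])
d=img('wrist','w4.png')
```

```text
[ 0.60718972 -0.06802414  0.11641669] [-2.53083677e-01  3.61134425e-01  1.53782655e+00 -7.00507352e-05
  1.23823652e+00 -1.73938057e+00]
```

View pics/w4.png

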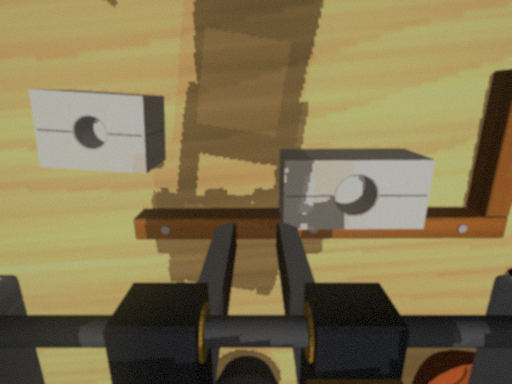

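The long mould lies square along the batten, with its left top corners at about (281,160) and (283,228). The short mould's corners are about (30,90), (143,95), (148,172) and (40,166), and the cup is still in place. I'll work out positions in the stop frame.

```bash
cat >> h.py <<'E'
TH=-.08;C=np.array([651.,144.]);RT=np.array([[np.cos(TH),-np.sin(TH)],[np.sin(TH),np.cos(TH)]])
def st(p): return (np.asarray(p)[...,:2]-C)@RT
E
python3 - <<'E'
from h import *
d=img('wrist')
f=lambda l,z:st(ray(d,np.array(l),z)*1000).round(1)
print('long',f([(281,160),(283,228),(425,228),(430,158)],.055));print('short',f([(30,90),(143,95),(148,172),(40,166)],.055))
print('stop back inner edge',f([(140,224),(270,222),(488,216)],.03),'side',f([(498,140)],.03));print('tcp',st(np.array(robot.sense()['tool_pos'])*1000))
E
```

```text
long [[ -63.5 -192.4]
 [  -4.4 -189.4]
 [  -4.2  -68. ]
 [ -64.9  -73.7]]
short [[-117.1 -381.1]
 [-113.3 -297.1]
 [ -53.9 -299.6]
 [ -59.  -385.7]]
stop back inner edge [[   2.5 -321.5]
 [   0.7 -199.3]
 [  -4.9    3.8]] side [[-75.5  -3.1]]
tcp [ -28.89731366 -212.70463737]
```

Call:
move_arm([
  [[6,0,0,0,0,10],[0,0,0,0,0,10],[0,0,0,0,0,10],[0,0,0,0,0,10],[0,0,0,0,0,10],[0,0,0,0,0,10],[0,0,0,0,0,10],[0,0,0,0,0,10],[0,0,0,0,0,10],[0,0,0,0,0,0]],
])

```text
time_s: 8.2
tool_pos: [0.5985, -0.064, 0.1156]
orientation: [-0.0, 0.734, 0.679, 0.0]
force: [0.2, -0.2, 0.1]
finger_gap: 0.273
gripper_force: 0.0
```

Call:
move_arm([
  [[0,0,30,0,0,0],[0,0,40,0,0,0],[0,0,30,0,0,0],[0,0,0,0,0,0]],
])

```text
time_s: 8.7
tool_pos: [0.5958, -0.0639, 0.0126]
orientation: [-0.003, 0.734, 0.679, -0.002]
force: [0.3, 0.2, 0.3]
finger_gap: 0.271
gripper_force: 0.0
```

Call:
move_arm([
  [[7,0,0,0,0,0],[7,0,0,0,0,0],[7,0,0,0,0,0],[7,0,0,0,0,0],[7,0,0,0,0,0],[7,0,0,0,0,0],[7,0,0,0,0,0],[7,0,0,0,0,0],[7,0,0,0,0,0],[7,0,0,0,0,0]],
])

```text
time_s: 9.95
tool_pos: [0.606, 0.0031, 0.0175]
orientation: [0.002, 0.735, 0.678, -0.0]
force: [-1.0, -6.3, 4.3]
finger_gap: 0.268
gripper_force: 3.2
```

Call:
move_arm([
  [[4,0,0,0,0,0],[4,0,0,0,0,0],[3,0,0,0,0,0],[3,0,0,0,0,0]],
])

```text
time_s: 10.45
tool_pos: [0.607, 0.0166, 0.0175]
orientation: [0.002, 0.735, 0.678, -0.0]
force: [-2.5, -13.7, 2.9]
finger_gap: 0.269
gripper_force: 7.2
```

Call:
move_arm([
  [[3,0,0,0,0,0],[3,0,0,0,0,0],[0,0,0,0,0,0]],
])

```text
time_s: 10.82
tool_pos: [0.607, 0.0164, 0.0176]
orientation: [0.005, 0.735, 0.678, -0.004]
force: [-5.6, -22.9, 6.1]
finger_gap: 0.268
gripper_force: 11.4
```

Call:
move_arm([
  [[-15,0,0,0,0,0],[-15,0,-20,0,0,0],[0,0,-40,0,0,0],[0,0,-40,0,0,0],[-45,0,0,0,0,0],[-50,-13,0,0,0,0],[-50,-13,0,0,0,0],[-50,-13,0,0,0,0],[-50,-13,0,0,0,0],[-12,0,0,0,0,0]],
])

```text
time_s: 12.08
tool_pos: [0.5307, -0.2601, 0.1173]
orientation: [0.001, 0.737, 0.676, 0.0]
force: [0.6, 0.2, 0.2]
finger_gap: 0.27
gripper_force: 0.0
```

Run:
```python
from h import *
d=img('wrist','w5.png');p=np.array(robot.sense()['tool_pos'])*1000
print(p,st(p))
```

```text
[ 531.11620061 -260.23943424  117.11589676] [ -87.19570511 -412.52703495]
```

View pics/w5.png

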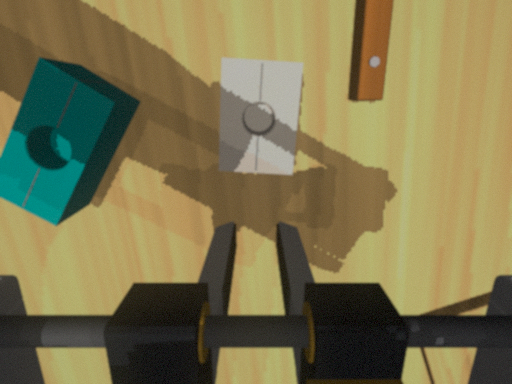

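The short mould sits centred ahead of the fingers, with its top spanning columns 220–302 and rows 57–175. The turquoise block is clear. I'll descend and push it along the stop's +y.

Call:
move_arm([
  [[0,0,35,0,0,0],[0,0,40,0,0,0],[0,0,26,0,0,0],[0,0,0,0,0,0],[10,0,0,0,0,0],[8,0,0,0,0,0],[8,0,0,0,0,0],[8,0,0,0,0,0],[8,0,0,0,0,0],[8,0,0,0,0,0]],
])

```text
time_s: 13.38
tool_pos: [0.5366, -0.2093, 0.0165]
orientation: [0.003, 0.735, 0.678, -0.0]
force: [-1.3, -6.3, 4.3]
finger_gap: 0.269
gripper_force: 2.9
```

Call:
move_arm([
  [[9,0,0,0,0,0],[9,0,0,0,0,0],[9,0,0,0,0,0],[9,0,0,0,0,0],[9,0,0,0,0,0],[9,0,0,0,0,0],[9,0,0,0,0,0],[9,0,0,0,0,0],[9,0,0,0,0,0],[9,0,0,0,0,0]],
])

```text
time_s: 14.62
tool_pos: [0.5437, -0.1191, 0.0162]
orientation: [0.002, 0.735, 0.678, -0.0]
force: [0.5, -5.7, 5.4]
finger_gap: 0.267
gripper_force: 2.8
```

Run:
```python
from h import *
d=img('wrist','w6.png');p=np.array(robot.sense()['tool_pos'])*1000
print(p,st(p),robot.sense()['force'])
```

```text
[ 543.57106522 -117.63535879   15.9221242 ] [ -86.17683586 -269.38372252] [ 0.44127106 -4.26809983  3.41780717]
```

View pics/w6.png

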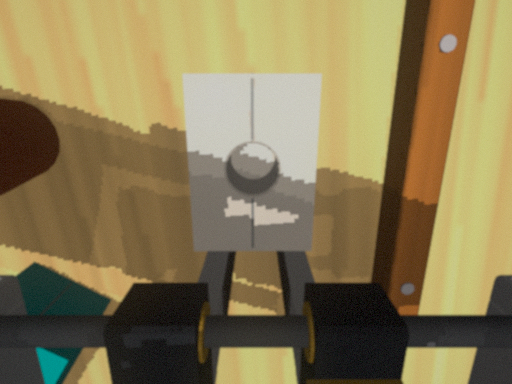

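The short mould is centred and square on the fingers, parallel to the batten. I'll push it another 43 mm, leaving a few mm of gap, then move round to its robot side.

Call:
move_arm([
  [[9,0,0,0,0,0],[9,0,0,0,0,0],[9,0,0,0,0,0],[8,0,0,0,0,0],[6,0,0,0,0,0],[-15,0,0,0,0,0],[0,0,-40,0,0,0],[0,0,-50,0,0,0],[33,-27,-10,0,0,0],[33,-27,0,0,0,-10]],
])

```text
time_s: 15.92
tool_pos: [0.4959, -0.0215, 0.1154]
orientation: [0.0, 0.672, 0.74, 0.001]
force: [-0.2, 0.4, 0.0]
finger_gap: 0.272
gripper_force: 0.0
```

Call:
move_arm([
  [[0,0,0,0,0,-10],[0,0,0,0,0,-10],[0,0,0,0,0,-10],[0,0,0,0,0,-10],[0,0,0,0,0,-10],[0,0,0,0,0,-10],[0,0,0,0,0,-10],[0,0,0,0,0,-10],[0,0,0,0,0,0]],
], gripper=0.42)

```text
time_s: 17.05
tool_pos: [0.4951, -0.0217, 0.1137]
orientation: [-0.001, 0.042, 0.999, 0.001]
force: [-0.6, -0.0, 0.2]
finger_gap: 0.576
gripper_force: 0.0
```

Run:
```python
from h import *
d=img('wrist','w7.png');s=robot.sense();p=np.array(s['tool_pos'])*1000
print(p,st(p),s['orientation'],s['time_s'])
```

```text
[495.19305347 -21.7213608  113.76417619] [-142.06505832 -177.64259966] [-9.38712471e-04  4.25472849e-02  9.99093899e-01  4.77885663e-04] 17.1
```

View pics/w7.png

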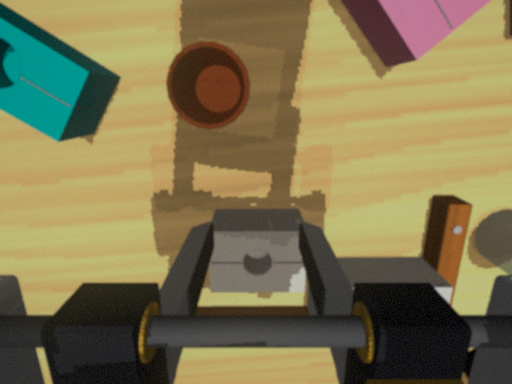

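The short mould is centred ahead of the fingers at about (257,260), the long one is seated to the right, and the cup is behind and clear.

Call:
move_arm([
  [[0,0,40,0,0,0],[0,0,40,0,0,0],[0,0,18,0,0,0],[-8,0,0,0,0,0],[-8,0,0,0,0,0],[-8,0,0,0,0,0],[-8,0,0,0,0,0],[-8,0,0,0,0,0],[-8,0,0,0,0,0],[-8,0,0,0,0,0]],
])

```text
time_s: 18.35
tool_pos: [0.5516, -0.0262, 0.017]
orientation: [-0.001, 0.041, 0.999, 0.0]
force: [-5.9, 0.0, 4.6]
finger_gap: 0.578
gripper_force: 2.6
```

Call:
move_arm([
  [[-6,0,0,0,0,0],[-5,0,0,0,0,0],[-4,0,0,0,0,0]],
])

```text
time_s: 18.73
tool_pos: [0.5648, -0.0273, 0.0167]
orientation: [-0.003, 0.04, 0.999, 0.0]
force: [-14.4, 0.2, 12.8]
finger_gap: 0.577
gripper_force: 7.1
```

Call:
move_arm([
  [[-3,0,0,0,0,0],[-2,0,0,0,0,0],[0,0,0,0,0,0]],
])

```text
time_s: 19.1
tool_pos: [0.5645, -0.0272, 0.016]
orientation: [-0.008, 0.04, 0.999, 0.0]
force: [-20.7, 0.3, 16.6]
finger_gap: 0.578
gripper_force: 10.2
```

Call:
move_arm([
  [[12,0,0,0,0,0],[13,0,-20,0,0,0],[0,0,-45,0,0,0],[0,0,-35,0,0,0],[-25,-33,0,0,0,10],[0,0,0,0,0,10],[0,0,0,0,0,10],[0,0,0,0,0,10],[0,0,0,0,0,10]],
], gripper=0.73)

```text
time_s: 20.23
tool_pos: [0.5708, -0.0612, 0.1171]
orientation: [0.002, 0.462, 0.887, 0.001]
force: [-0.0, 0.6, 0.0]
finger_gap: 0.273
gripper_force: 0.0
```

Call:
move_arm([
  [[0,0,0,0,0,10],[0,0,0,0,0,10],[0,0,0,0,0,10],[0,0,0,0,0,10],[0,0,0,0,0,0],[0,0,0,0,0,0]],
])

```text
time_s: 20.98
tool_pos: [0.5698, -0.0609, 0.1167]
orientation: [0.001, 0.735, 0.679, 0.0]
force: [0.1, 0.7, 0.3]
finger_gap: 0.27
gripper_force: 0.0
```

Run:
```python
from h import *
s=robot.sense();p=np.array(s['tool_pos'])*1000
print(p,st(p),s['orientation'],s['time_s'])
```

```text
[569.76266599 -60.93310836 116.73820234] [ -64.60034652 -210.76972877] [6.38751284e-04 7.34542954e-01 6.78561741e-01 4.51330718e-04] 20.975
```

Call:
move_arm([
  [[-33,27,0,0,0,0],[0,0,0,0,0,0],[0,0,40,0,0,0],[0,0,40,0,0,0],[0,0,20,0,0,0],[0,0,0,0,0,0],[6,0,0,0,0,0],[6,0,0,0,0,0]],
])

```text
time_s: 21.98
tool_pos: [0.596, -0.0838, 0.0184]
orientation: [0.002, 0.735, 0.678, 0.001]
force: [-0.2, -0.8, -0.4]
finger_gap: 0.269
gripper_force: 0.0
```

Call:
move_arm([
  [[5,0,0,0,0,0],[5,0,0,0,0,0],[4,0,0,0,0,0],[4,0,0,0,0,0]],
])

```text
time_s: 22.48
tool_pos: [0.5969, -0.0679, 0.0182]
orientation: [0.002, 0.735, 0.678, -0.0]
force: [-2.3, -6.4, 4.6]
finger_gap: 0.269
gripper_force: 3.3
```

Call:
move_arm([
  [[3,0,0,0,0,0],[3,0,0,0,0,0],[3,0,0,0,0,0],[0,0,0,0,0,0]],
])

```text
time_s: 22.98
tool_pos: [0.597, -0.0681, 0.0184]
orientation: [0.007, 0.735, 0.678, -0.006]
force: [-4.2, -28.1, 3.3]
finger_gap: 0.273
gripper_force: 14.4
```

Both pushes stalled, and the TCP positions differ by 85.2 mm, which matches the short mould's length. I'll back off and check.

Call:
move_arm([
  [[-15,0,0,0,0,0],[-10,0,-20,0,0,0],[0,0,-50,0,0,0],[0,0,-50,0,0,0],[0,-40,-40,0,0,-10],[30,-40,-20,0,0,-10],[30,-40,0,0,0,-10],[0,0,0,0,0,-10],[0,0,0,0,0,-10],[0,0,0,0,0,-10]],
])

```text
time_s: 24.22
tool_pos: [0.4656, -0.0331, 0.198]
orientation: [0.001, 0.295, 0.956, 0.001]
force: [-0.1, 0.2, 0.4]
finger_gap: 0.272
gripper_force: 0.0
```

Call:
move_arm([
  [[0,0,0,0,0,-10],[0,0,0,0,0,-10],[0,0,0,0,0,-10],[0,0,0,0,0,0],[0,0,0,0,0,0]],
])

```text
time_s: 24.85
tool_pos: [0.4656, -0.0337, 0.1972]
orientation: [0.001, 0.042, 0.999, 0.0]
force: [-0.5, -0.8, 0.7]
finger_gap: 0.273
gripper_force: 0.0
```

Run:
```python
from h import *
d=img('wrist');s=robot.sense();p=np.array(s['tool_pos'])*1000
a=cv2.resize(d['frame'][120:320,:][:,:,::-1],(800,312),interpolation=cv2.INTER_CUBIC)
t=cv2.resize(img('top')['frame'][135:270,170:350][:,:,::-1],(384,288),interpolation=cv2.INTER_CUBIC)
u=cv2.resize(img('side')['frame'][140:260,200:360][:,:,::-1],(384,288),interpolation=cv2.INTER_CUBIC)
cv2.imwrite('pics/f1.png',np.vstack([a,np.hstack([t,u,np.zeros((288,32,3),np.uint8)])]))
print(p,st(p),s['orientation'],s['time_s'])
```

```text
[465.58222869 -33.82910479 196.97034569] [-170.61359233 -192.07795953] [3.99565577e-04 4.15145193e-02 9.99137818e-01 7.22837730e-05] 24.9
```

View pics/f1.png

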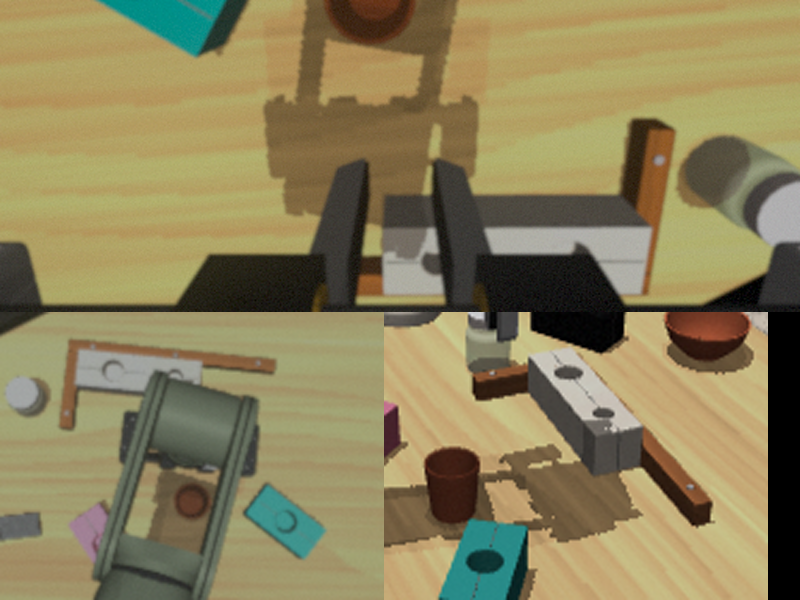

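All views show one tight row in the corner, with the bystanders in place. I'll do one last gentle seating press towards the back batten, with one finger on each mould.

Call:
move_arm([
  [[-25,25,0,0,0,0],[-25,25,0,0,0,0],[-23,20,0,0,0,0],[0,0,45,0,0,0],[0,0,45,0,0,0],[0,0,45,0,0,0],[0,0,42,0,0,0],[0,0,0,0,0,0],[-8,0,0,0,0,0],[-6,0,0,0,0,0]],
], gripper=0)

```text
time_s: 26.25
tool_pos: [0.561, 0.0282, 0.0222]
orientation: [0.003, 0.041, 0.999, -0.0]
force: [0.5, 1.3, 0.5]
finger_gap: 0.997
gripper_force: 0.0
```

Call:
move_arm([
  [[-4,0,0,0,0,0],[-4,0,0,0,0,0],[-4,0,0,0,0,0],[-2,0,0,0,0,0],[0,0,0,0,0,0]],
])

```text
time_s: 26.88
tool_pos: [0.5692, 0.0277, 0.019]
orientation: [-0.003, 0.04, 0.999, 0.0]
force: [-6.0, -0.1, 5.2]
finger_gap: 1.001
gripper_force: 3.2
```

Call:
move_arm([
  [[-2,0,0,0,0,0],[-2,0,0,0,0,0],[0,0,0,0,0,0]],
])

```text
time_s: 27.25
tool_pos: [0.569, 0.0278, 0.0185]
orientation: [-0.008, 0.04, 0.999, 0.0]
force: [-15.1, -0.5, 12.0]
finger_gap: 0.998
gripper_force: 7.6
```

Call:
move_arm([
  [[12,0,0,0,0,0],[14,0,0,0,0,0],[0,0,-40,0,0,0],[0,0,-50,0,0,0],[40,0,-50,0,0,0],[40,0,-40,0,0,0],[20,0,0,0,0,0],[0,0,0,0,0,0],[0,0,0,0,0,0]],
])

```text
time_s: 28.38
tool_pos: [0.4514, 0.0372, 0.1978]
orientation: [0.0, 0.041, 0.999, 0.0]
force: [-0.4, 0.9, -1.0]
finger_gap: 0.998
gripper_force: 0.0
```

Run:
```python
from h import *
d=img('wrist')
h=cv2.cvtColor(d['frame'],cv2.COLOR_RGB2HSV)
a=cv2.resize(d['frame'][150:350,100:420][:,:,::-1],(800,500),interpolation=cv2.INTER_CUBIC)
cv2.imwrite('pics/f2.png',a)
```

```text
(no output)
```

View pics/f2.png

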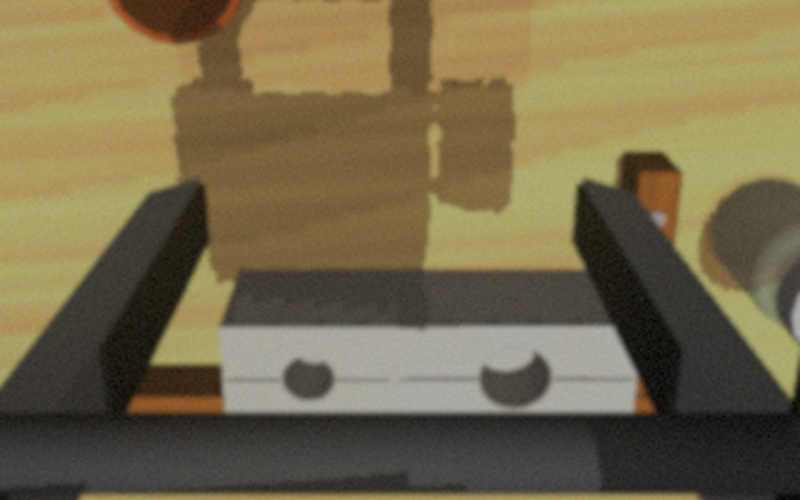

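The two moulds form one straight row with no visible gap, their joint at about (395,370), and the cup hasn't moved. I'm handing in.

```bash
python3 -c "
from cell import robot
print(robot.finish_job())"
```

```text
the job is handed in; nothing more can be done
None
```

Job handed in after about 28 s of robot time: both moulds sit flat against the back batten in one row, the long mould's end against the side batten and the short mould touching it, with no bystander seen to move.

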